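Zero the studio scale and lay out cast glass bars for weighing

ROBOT

A 7-joint arm with a two-finger parallel gripper is mounted at the origin on the work surface. World frame = base frame: x ahead of the robot, y to its left, z up, the work surface at z = 0. Lengths are in mm, angles in rad, forces in N, time in s.
With the tool pointing down it reaches from about 400 to 875 mm from the base axis. Payload 19.3 kg.
Tool frame: the origin (TCP) lies at the very end of the fingers, on their centre line; the grasp point (between the pads) lies 19 mm behind it (grip_point_offset is the z of the grasp point in the tool frame, in mm); z points along the fingers, x is the direction in which the jaws open and shut, and the axes are right-handed (so a half turn about z gives the same grasp; the last joint's range is limited). The gripper opens to 85 mm and grips with 20 to 120 N. Pads are 22 mm wide; open, the fingers measure 114 mm over their backs; the gripper's body (76 mm by 85 mm) begins 54 mm behind the grasp point. The pads swing forward as they close: fully open they stand 13 mm farther back than shut.
Start: joints at [-1.229, 0.521, -0.036, 1.599, 0.021, 1.021, -0.113], TCP at [250.179, 572.734, 204.691] pointing down, gripper open.
Joint ranges: [-2.91, 2.91], [-0.3, 2.13], [-1.5, 1.42], [0.17, 2.43], [-1.26, 4.41], [0.16, 1.93], [-2.52, 2.52]. Speed limits (rad/s): [1.89, 1.89, 2.39, 2.39, 3.01, 3.01, 3.01].

INTERFACE

Orientations are given as a 3x3 rotation matrix whose columns are the frame's x, y, z axes.
In Python, from workcell import movep, movel, goto_joints, open_gripper, clamp, wait, inverse_kinematics, read_state, camera, PlanningError, finish_job, grip_point_offset gives the robot as it stands. Calls block until the motion is done:
- movep(position, orientation): joint-space move of the TCP to a pose.
- movel(position, frame=None, max_speed=150, guard=None): straight line of the TCP; frame=None keeps the orientation; max_speed is the mean speed in mm/s. With guard (N) it stops when the force on the tool has changed by that much, and returns True; else False.
- goto_joints(angles): joint-space move.
- open_gripper() and clamp(): open the fingers fully, or close them until they stop; the grip force is fixed at half the most.
- wait(seconds).
- inverse_kinematics(position, orientation): joint angles nearest the present ones, or None.
- read_state(): the state.
- camera(name): name is "scene" or "top" or "wrist"; returns a dict with "image" (480x640x3 uint8, blue, green, red), "range_z" (480x640 float32, mm along the optical axis (not along the pixel's ray), 0 where there is no reading), "fx", "fy", "cx", "cy" (pixels), "cam_to_world" (4x4, takes a point from camera to world coordinates). Camera axes: x right, y up, looking along -z (the intrinsics and any distortion apply to the point x, -y, -z); pixel columns grow to the right and rows downward; lengths in mm; the calibration is good to about 2 mm. A picture is of the moment at which its call begins.
A pose or a line that the arm cannot do raises PlanningError and nothing moves.
- finish_job(): hands the job in, once; it reports no verdict.
The state is a dict: "time": time; "qpos": joint angles; "qvel": joint speeds; "joint_efforts": joint torques, N m; "eef_pos": TCP position; "tool_rot": TCP orientation; "ft_force": force on the tool from outside, world axes, zero at the start; "torque": the same for the moment, N m; "finger_gap": finger opening in mm.
Only numpy, scipy, OpenCV 4.12 (cv2) and the standard library are available. Lean on these libraries where they do the work, as an engineer would, in place of code of your own. Each camera call takes 0.05 s, during which the arm holds its last target. There are 200 camera calls.

TASK

Get the glass batch ready to be weighed: clear the graphite paddle off the scale's tray and lay it flat along the cork mat, then, with the tray still empty, turn the bezel knob until its blue zero line meets the orange pointer. After that lay every green glass bar squarely on its own cork pad of the tray, lengthwise along the pad and centred on it, so that they stand in neat rows; leave the bezel as zeroed and do not disturb the vase, the jar and the steel tool.

Things in the scene. Friction and masses are not known exactly. Their poses are not given: they have to be found in the camera images.
- scale: Green bench scale, fixed; origin on the bench under the middle of its tray, z up. Its dial stands on the robot's side: axis at x = -182 mm, y = 0. Tray: 225 x 225 mm aluminium plate on a spring, upper face 78 mm above the bench when empty.
- pan (a joint): How far the tray has sunk (m): 0 with the empty tray, positive down; 0.0005 m per newton of load, damped, settles in under 0.5 s.
- pointer (a joint): Angle (rad, counter-clockwise from above +) of the orange pointer that the tray drives: 0 with the tray empty (it then points to the scale's -x, to the robot), and -350 rad per metre of tray travel (0.175 rad clockwise per newton). It sticks out from under the white dial plate, radius 49 to 79 mm.
- bezel (a joint): Angle (rad, counter-clockwise from above +) of the zeroing bezel: white dial plate, radius 56 mm, 66 mm above the bench, with a round black knob (diameter 44, 30 mm tall, top at 96 mm) to grip from above; range -0.6 to 3.0, stays where left (0.06 N m). At 0 its blue zero line points to the scale's -x. The scale reads zero when bezel = pointer angle: blue line meets orange pointer.
- zero_mark (a point): Outer end of the blue zero line of the bezel, at radius 58 mm.
- pointer_tip (a point): Point of the orange pointer at radius 58 mm, where the zero line must come.
- rest_point (a point): Fixed point of the scale's housing, radius 58 mm from the dial axis, over which pointer_tip stands when the tray is empty.
- paddle: Graphite paddle lying on the tray at the start: black blade 75 x 50 x 20 mm (x from +17.5 to +92.5 mm) and round wooden handle of diameter 20 mm (x from -92.5 to +17.5 mm). Origin at mid-length on its underside, x towards the blade, z up when it lies flat. 180 g, centre of mass at about x = +35 mm, so grip the blade across its 50 mm width.
- mat: Cork mat, fixed on the bench, 240 (x) x 120 (y) x 4 mm; origin in the middle of its underside (on the bench).
- vase: Bystander: dark green glass vase, diameter 84 mm, 120 mm tall; origin in the middle of its foot.
- jar: Bystander: amber jar with steel cap, diameter 70 mm, 55 mm tall; origin in the middle of its foot.
- rod: Bystander: dark steel hand tool with a brass end lying on the bench, about 205 x 30 x 22 mm; origin on its underside.
- pad0 (a point): Middle of cork-coloured pad 0 on the tray's upper face, x and z along the scale's. Pads measure 78 (x) x 40 (y) mm, 2 rows 110 mm apart in x, 3 columns 70 mm apart in y; a painted flat area, no recess.
- pad1 (a point): Middle of cork-coloured pad 1 on the tray's upper face, x and z along the scale's. Pads measure 78 (x) x 40 (y) mm, 2 rows 110 mm apart in x, 3 columns 70 mm apart in y; a painted flat area, no recess.
- pad2 (a point): Middle of cork-coloured pad 2 on the tray's upper face, x and z along the scale's. Pads measure 78 (x) x 40 (y) mm, 2 rows 110 mm apart in x, 3 columns 70 mm apart in y; a painted flat area, no recess.
- pad3 (a point): Middle of cork-coloured pad 3 on the tray's upper face, x and z along the scale's. Pads measure 78 (x) x 40 (y) mm, 2 rows 110 mm apart in x, 3 columns 70 mm apart in y; a painted flat area, no recess.
- pad4 (a point): Middle of cork-coloured pad 4 on the tray's upper face, x and z along the scale's. Pads measure 78 (x) x 40 (y) mm, 2 rows 110 mm apart in x, 3 columns 70 mm apart in y; a painted flat area, no recess.
- pad5 (a point): Middle of cork-coloured pad 5 on the tray's upper face, x and z along the scale's. Pads measure 78 (x) x 40 (y) mm, 2 rows 110 mm apart in x, 3 columns 70 mm apart in y; a painted flat area, no recess.
- bar0: Green cast glass bar, 70 (x) x 32 (y) x 32 (z) mm, about 180 g; origin at its centre, x along its length; any long face may lie down. May be absent.
- bar1: Green cast glass bar, 70 (x) x 32 (y) x 32 (z) mm, about 180 g; origin at its centre, x along its length; any long face may lie down. May be absent.
- bar2: Green cast glass bar, 70 (x) x 32 (y) x 32 (z) mm, about 180 g; origin at its centre, x along its length; any long face may lie down. May be absent.
- bar3: Green cast glass bar, 70 (x) x 32 (y) x 32 (z) mm, about 180 g; origin at its centre, x along its length; any long face may lie down. May be absent.
- bar4: Green cast glass bar, 70 (x) x 32 (y) x 32 (z) mm, about 180 g; origin at its centre, x along its length; any long face may lie down. May be absent.
- bar5: Green cast glass bar, 70 (x) x 32 (y) x 32 (z) mm, about 180 g; origin at its centre, x along its length; any long face may lie down. May be absent.

How it is judged:
By the outcome, as a careful person would: the job done as asked, in the order asked, and still so for the second after the job is handed in, with the robot touching nothing.
Of bar0, bar1, bar2, bar3, bar4, bar5 only 4 to 6 are there at a start; the rules pass over those that are not, and their reading is None.
At some moment in a run one of bar0, bar1, bar2, bar3, bar4, bar5 may be knocked a few centimetres aside while the robot is not near it.
Once in a run the grip may slacken for a moment while it holds something.
It also fails if it takes over 200 s, if anything falls off the work surface, if the arm or the gripper's body presses on something with over 40 N, if the wrist force passes 120 N, or if a joint passes its speed limit or range.

## Working session

There is one attempt and no reset: what is moved stays moved. The work goes in short steps, each a Python script; the robot and the scene stay as the last script left them, time stands still between calls to the robot, and variables do not carry over. Pictures are saved under pics/ and viewed, about 12 in all and at most 16, crops included, and the job is handed in when it is done.

```bash
ls; mkdir -p pics; python3 - <<'E'
from workcell import *
import cv2,numpy as np
for n in("top","scene"):
    c=camera(n); cv2.imwrite(f"pics/{n}0.png",c["image"]); np.savez(f"{n}0.npz",**c)
    print(n,c["fx"],c["cx"],c["cy"],np.round(c["cam_to_world"],3).tolist(),[k for k in c])
s=read_state();print(s["time"],s["finger_gap"],s["tool_rot"],grip_point_offset)
E
```

```text
pics
top 512.6741647750101 311.42630167751213 238.02718255291535 [[0.018, 0.987, -0.158, 420.901], [-1.0, 0.016, -0.014, -60.062], [-0.011, 0.158, 0.987, 1088.457], [0.0, 0.0, 0.0, 1.0]] ['image', 'range_z', 'fx', 'fy', 'cx', 'cy', 'cam_to_world']
scene 543.1847032627447 316.16420450440364 249.5389736917225 [[0.639, -0.652, 0.409, 1122.368], [0.77, 0.535, -0.349, -510.447], [0.008, 0.538, 0.843, 1201.539], [0.0, 0.0, 0.0, 1.0]] ['image', 'range_z', 'fx', 'fy', 'cx', 'cy', 'cam_to_world']
0.1 85.67426727784608 [[ 4.00341868e-01  9.16365794e-01 -3.45832009e-04]
 [ 9.16365332e-01 -4.00342014e-01 -9.21827824e-04]
 [-9.83182569e-04  5.21378094e-05 -9.99999515e-01]] -18.700000000000003
```

View pics/top0.png

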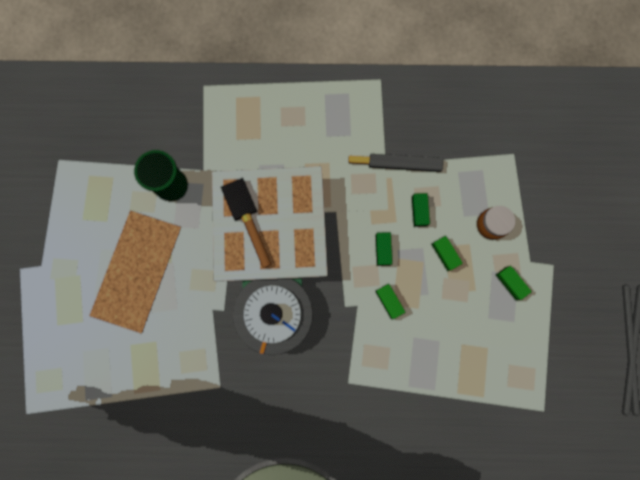

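View pics/scene0.png

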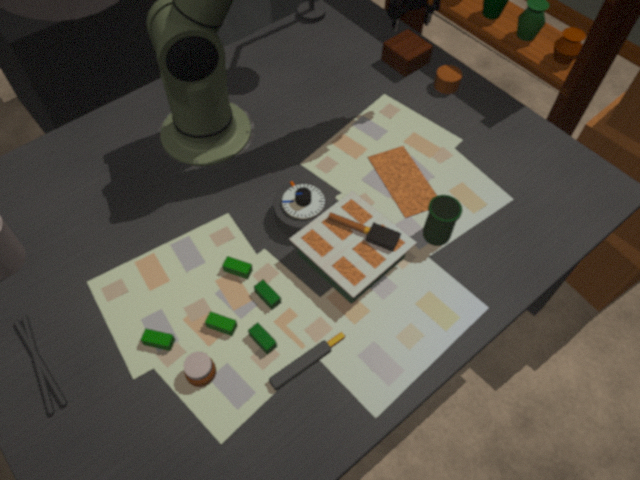

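Top view: five green bars (columns 384–514, rows 210–302). The paddle lies on the tray, blade at (239,199), handle end at (266,262). The mat centre is about (136,271) and the knob (271,314). The blue line points at (293,330) and the orange pointer at (263,348).

```bash
cat > lib.py <<'E'
import numpy as np, cv2
from workcell import *
def world(c):
    v,u=np.mgrid[0:480,0:640]; d=c["range_z"]
    p=np.stack([(u-c["cx"])/c["fx"]*d,-(v-c["cy"])/c["fy"]*d,-d],-1)
    M=c["cam_to_world"]; W=p@M[:3,:3].T+M[:3,3]; W[d<=0]=np.nan
    return W
def blobs(mask,W,minpx=60):
    n,l,st,ce=cv2.connectedComponentsWithStats(mask.astype(np.uint8),connectivity=4); out=[]
    for i in range(1,n):
        if st[i,4]<minpx: continue
        P=W[l==i]; P=P[~np.isnan(P[:,0])]
        if len(P)<minpx*.5: continue
        (cx,cy),(w,h),a=cv2.minAreaRect(P[:,:2].astype(np.float32))
        if w<h: w,h,a=h,w,a+90
        out.append(dict(px=ce[i].round(),c=np.array([cx,cy]),m=P.mean(0),L=w,W=h,a=(a+90)%180-90,z=np.median(P[:,2]),zmax=np.percentile(P[:,2],95)))
    return out
def show(bs):
    for b in bs: print(b["px"],"c",b["c"].round(1),"mean",b["m"].round(1),"LxW %.0fx%.0f a %.1f z %.1f/%.1f"%(b["L"],b["W"],b["a"],b["z"],b["zmax"]))
def bars(c,W,zmin=22,zmax=45):
    hsv=cv2.cvtColor(c["image"],cv2.COLOR_BGR2HSV)
    g=(hsv[...,0]>45)&(hsv[...,0]<75)&(hsv[...,1]>150)
    return blobs(g&(W[...,2]>zmin)&(W[...,2]<zmax),W)
def R(yaw):  # tool down, jaw axis (x) at world angle yaw (rad)
    c,s=np.cos(yaw),np.sin(yaw); return np.array([[c,s,0],[s,-c,0],[0,0,-1.]])
E
python3 - <<'E'
from lib import *
for n in("top","scene"):
    c=dict(np.load(n+"0.npz")); W=world(c); Z=W[...,2]; print(n)
    print("bars");show(bars(c,W))
    h=cv2.cvtColor(c["image"],cv2.COLOR_BGR2HSV)
    cork=(h[...,0]>5)&(h[...,0]<20)&(h[...,1]>120)
    print("mat");show(blobs(cork&(Z<15),W,400))
    print("pads");show(blobs(cork&(Z>65)&(Z<88),W,60))
    near=(W[...,0]>250)&(W[...,0]<800)&(abs(W[...,1])<250)
    print("tray");show(blobs((Z>70)&(Z<85)&near,W,800))
    print("dial/high");show(blobs((Z>88)&(Z<140)&near,W,40))
    print("plate");show(blobs((Z>60)&(Z<70)&near,W,100))
    print("knob");show(blobs((Z>91)&(Z<102)&near,W,60))
    print("blue");show(blobs((h[...,0]>100)&(h[...,0]<130)&(h[...,1]>150)&(Z>50)&near,W,8))
    print("orange");show(blobs((h[...,0]<16)&(h[...,1]>170)&(Z>45)&(Z<64)&near,W,8))
    print("other");show(blobs((Z>15)&(W[...,0]<900),W,200))
c=camera("top")
E
```

```text
top
bars
[179. 191.] c [688.  239.1] mean [685.7 236.8  34.6] LxW 58x16 a -35.8 z 34.8/44.0
[420. 209.] c [ 654.4 -274.2] mean [ 654.2 -273.3   31.4] LxW 68x30 a 3.6 z 31.7/34.8
[384. 249.] c [ 570.1 -195.5] mean [ 569.5 -195.6   31.6] LxW 65x29 a 3.0 z 31.7/34.8
[447. 253.] c [ 563.1 -327.8] mean [ 562.4 -327.    31.2] LxW 65x32 a 31.7 z 31.5/34.6
[514. 283.] c [ 504.3 -463.1] mean [ 504.  -462.2   31.2] LxW 67x32 a 39.3 z 31.4/35.0
[390. 301.] c [ 461.5 -209.1] mean [ 461.4 -208.6   31.5] LxW 65x30 a 30.4 z 31.4/34.8
mat
[135. 271.] c [518.3 328.9] mean [516.4 329.1   3.7] LxW 233x116 a -16.9 z 3.6/7.0
pads
[302. 194.] c [672.5 -24.7] mean [672.4 -24.4  77.5] LxW 72x34 a 3.4 z 77.5/80.6
[267. 196.] c [668.2  45.7] mean [668.1  45.8  77.4] LxW 70x33 a 1.9 z 77.5/80.4
[304. 248.] c [563.  -31.4] mean [562.6 -31.5  77.6] LxW 72x34 a 3.6 z 77.6/80.8
[270. 246.] c [559.5  35.5] mean [564.4  35.7  77.9] LxW 74x35 a 13.0 z 77.8/81.5
[234. 251.] c [553.9 108. ] mean [553.8 108.1  77.5] LxW 71x34 a 4.3 z 77.4/80.5
tray
[272. 225.] c [612.5  42. ] mean [607.5  34.7  77. ] LxW 226x225 a 3.7 z
[... 4708 characters left out ...]
/133.4
[237. 266.] c [ 463. -208.] mean [ 466.3 -210.2   29.8] LxW 70x36 a 29.7 z 31.4/35.5
[267. 293.] c [ 572.3 -196.3] mean [ 575.  -197.7   30.3] LxW 71x33 a 2.5 z 31.3/35.6
[221. 322.] c [ 564.4 -328.2] mean [ 567.6 -329.1   30.2] LxW 71x34 a 30.8 z 31.2/35.3
[ 40. 366.] c [ 376.3 -705.4] mean [ 390.4 -703.3   17.7] LxW 264x42 a -4.1 z 17.5/21.1
[262. 337.] c [ 657.6 -275.1] mean [ 659.7 -276.    30.6] LxW 71x33 a 2.4 z 31.4/35.4
[157. 338.] c [ 505.1 -464.3] mean [ 508.5 -464.7   30.2] LxW 72x35 a 37.6 z 31.4/35.5
[304. 361.] c [ 763.7 -222.7] mean [ 763.9 -235.4   21.4] LxW 205x31 a 87.2 z 21.4/25.7
[199. 368.] c [ 633.7 -430.6] mean [ 637.7 -431.3   47.5] LxW 65x64 a 41.7 z 53.9/58.6
```

```bash
python3 - <<'E'
import cv2
a=cv2.imread("pics/top0.png")[155:360,200:340];cv2.imwrite("pics/crop0.png",cv2.resize(a,None,fx=3,fy=3,interpolation=cv2.INTER_CUBIC)[:600])
E
```

```text
(no output)
```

View pics/crop0.png

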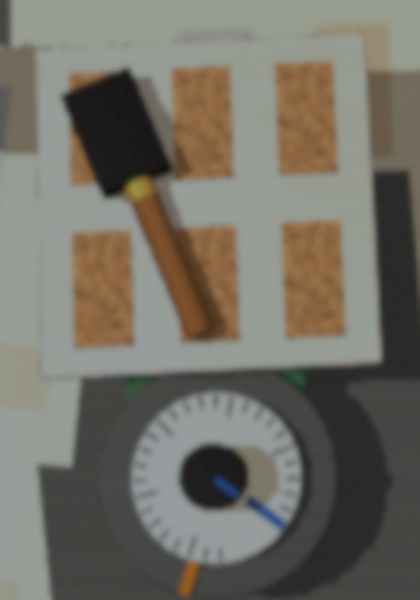

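The paddle, tray, mat, knob and bars are all located, so I'll move the paddle now.

```bash
cat >> lib.py <<'E'
def best(pos,yaw,half=True):
    q0=np.array(read_state()["qpos"]); c=[]
    for y in ([yaw,yaw+np.pi,yaw-np.pi] if half else [yaw]):
        q=inverse_kinematics(pos,R(y))
        if q is not None: c.append((np.abs(np.array(q)-q0).max(),y))
    return min(c)[1]
def over(x,y,yaw,z=180,half=True):
    yaw=best([x,y,z],yaw,half); movep([x,y,z],R(yaw)); return yaw
def stat(t=""):
    s=read_state(); print(t,"t %.1f gap %.1f pos %s F %s q7 %.2f"%(s["time"],s["finger_gap"],np.round(s["eef_pos"],1),np.round(s["ft_force"],1),s["qpos"][6]))
SC=np.array([612.3,42.4]); SY=np.deg2rad(3.7)
def onscale(x,y): return SC+np.array([[np.cos(SY),-np.sin(SY)],[np.sin(SY),np.cos(SY)]])@[x,y]
E
python3 - <<'E'
from lib import *
c=dict(np.load("top0.npz"));W=world(c)
print("blade",W[197:202,237:242].reshape(-1,3).mean(0).round(1))
for u,v in((132,212),(181,228),(142,332),(90,314)):print(W[v-1:v+2,u-1:u+2].reshape(-1,3).mean(0).round(1))
d=np.deg2rad
u=lambda a:np.array([np.cos(a),np.sin(a)])
pc=np.array([607,79.7]);pa=d(24.0);mc=np.array([518.5,328.9]);ma=d(-17.1)
g=pc+40*u(pa);t=mc+40*u(ma)
yaw=over(*g,pa+np.pi/2,160); stat()
movel([*g,78]); stat("down"); clamp(); stat("grip")
movel([*g,150]); stat("up")
print("yaw",yaw)
y2=yaw+ma-pa
movep([*t,150],R(y2)); stat("at mat")
movel([*t,12],max_speed=120); stat()
hit=movel([*t,3.5],max_speed=25,guard=4); stat("low %s"%hit)
E
```

```text
blade [655.4  99.2  96.8]
[645.  345.6   3.1]
[611.7 237.2   2.2]
[389.4 306.2   1.7]
[424.7 418.7   1.9]
 t 2.4 gap 85.6 pos [643.4  97.3 159.9] F [ 0.5 -0.3 -0.5] q7 -1.02
down t 3.1 gap 85.5 pos [644.   96.   78.8] F [-1.   0.5 -0.1] q7 -0.97
grip t 3.8 gap 0.4 pos [643.5  96.   78. ] F [-0.2  0.7 -0.2] q7 -0.97
up t 4.5 gap -0.3 pos [643.2  96.1 149.4] F [ 0.1  0.4 -0.8] q7 -1.01
yaw 5.131268000863329
at mat t 5.4 gap -0.4 pos [557.1 315.7 149.6] F [-0.5 -0.2  0.7] q7 -1.96
 t 6.7 gap 0.5 pos [557.1 317.3  12.7] F [-0.5 -0.6 -0.7] q7 -1.86
low False t 7.2 gap -0.0 pos [556.7 317.1   3.4] F [0.3 0.1 0.6] q7 -1.86
```

```bash
python3 - <<'E'
from lib import *
movel([557,317,150])
c=camera("top");np.savez("top1.npz",**c)
cv2.imwrite("pics/top1.png",cv2.resize(c["image"][130:380,70:390],None,fx=2.4,fy=2.4))
E
```

```text
(no output)
```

View pics/top1.png

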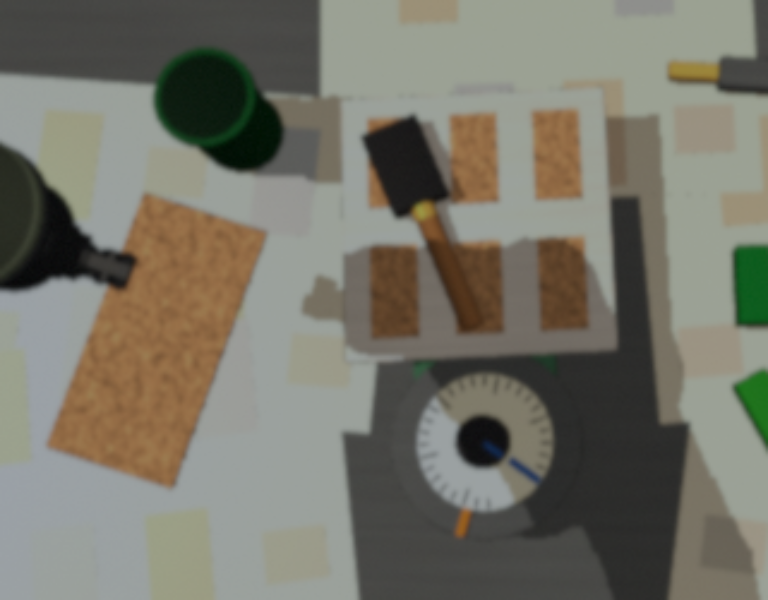

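The paddle hasn't moved (blade still at (239,199)) and the closed fingers are at about (120,242). I'll check where the camera puts the fingertips against the reported TCP.

```bash
python3 - <<'E'
from lib import *
stat()
c=dict(np.load("top1.npz"));W=world(c)
for v in range(232,252,3): print(v,[tuple(W[v,u].round(0)) for u in range(108,128,3)])
w=camera("wrist");np.savez("w1.npz",**w);cv2.imwrite("pics/w1.png",w["image"])
s=read_state();print(np.round(w["cam_to_world"],3).tolist(),np.round(s["tool_rot"],4).tolist(),s["eef_pos"])
E
```

```text
t 8.4 gap 0.1 pos [556.6 316.8 149.1] F [ 0.4  0.4 -1. ] q7 -1.96
232 [(np.float64(554.0), np.float64(276.0), np.float64(285.0)), (np.float64(600.0), np.float64(388.0), np.float64(3.0)), (np.float64(601.0), np.float64(384.0), np.float64(-3.0)), (np.float64(601.0), np.float64(377.0), np.float64(-2.0)), (np.float64(602.0), np.float64(371.0), np.float64(-3.0)), (np.float64(601.0), np.float64(362.0), np.float64(3.0)), (np.float64(601.0), np.float64(356.0), np.float64(1.0))]
235 [(np.float64(548.0), np.float64(274.0), np.float64(289.0)), (np.float64(562.0), np.float64(306.0), np.float64(201.0)), (np.float64(556.0), np.float64(284.0), np.float64(240.0)), (np.float64(552.0), np.float64(269.0), np.float64(266.0)), (np.float64(552.0), np.float64(265.0), np.float64(265.0)), (np.float64(552.0), np.float64(259.0), np.float64(266.0)), (np.float64(594.0), np.float64(354.0), np.float64(6.0))]
238 [(np.float64(544.0), np.float64(277.0), np.float64(281.0)), (np.float64(545.0), np.float64(272.0), np.float64(281.0)), (np.float64(546.0), np.float64(270.0), np.float64(275.0)), (np.float64(548.0), np.floa
[... 1410 characters left out ...]
(568.0), np.float64(353.0), np.float64(3.0))]
250 [(np.float64(561.0), np.float64(393.0), np.float64(-0.0)), (np.float64(562.0), np.float64(386.0), np.float64(-1.0)), (np.float64(562.0), np.float64(379.0), np.float64(1.0)), (np.float64(527.0), np.float64(267.0), np.float64(267.0)), (np.float64(527.0), np.float64(262.0), np.float64(266.0)), (np.float64(562.0), np.float64(359.0), np.float64(2.0)), (np.float64(562.0), np.float64(352.0), np.float64(4.0))]
[[-0.294, 0.918, 0.267, 624.802], [-0.956, -0.283, -0.081, 295.952], [0.001, -0.279, 0.96, 317.255], [0.0, 0.0, 0.0, 1.0]] [[-0.2942, -0.9558, -0.001], [-0.9558, 0.2942, -0.0009], [0.0011, 0.0007, -1.0]] [556.65246333 316.76504335 149.10787691]
```

View pics/w1.png

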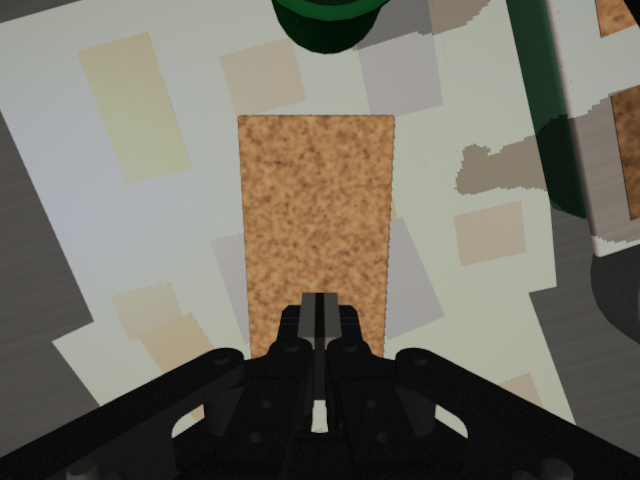

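```bash
python3 - <<'E'
from lib import *
def tips(w,tag):
    s=read_state();W=world(w);M=w["cam_to_world"]
    p=np.linalg.inv(M)@np.array([*s["eef_pos"],1]);print(tag,"TCP px",w["cx"]+w["fx"]*p[0]/-p[2],w["cy"]-w["fy"]*p[1]/-p[2])
    m=(W[...,2]>s["eef_pos"][2]-60)
    d=(W-s["eef_pos"])@np.array(s["tool_rot"])
    ok=m&(np.abs(d[...,0])<70)&(np.abs(d[...,1])<30)
    v,u=np.nonzero(ok&(d[...,2]>np.nanpercentile(d[ok][:,2],97)))
    for a,b in list(zip(u,v))[::max(1,len(u)//8)]:print(a,b,d[b,a].round(1))
w=dict(np.load("w1.npz"));tips(w,"closed")
open_gripper();w=camera("wrist");np.savez("w2.npz",**w);tips(w,"open");stat()
E
```

```text
closed TCP px 319.19560247344504 289.0546369160861
302 293 [ -6.4 -11.6 -31.3]
320 299 [  0.3 -11.1 -35.5]
319 305 [ -0.1 -10.9 -40.2]
286 309 [-12.   -7.8 -36.9]
297 312 [ -8.   -7.1 -37.9]
304 315 [ -5.  -11.7 -49.6]
312 318 [ -2.3 -11.  -50.2]
357 323 [ 12.8  -7.4 -46.9]
345 330 [  8.5  -7.  -50.9]
open TCP px 319.17795073284077 289.1699018100869
177 308 [-49.  -11.4 -43.4]
196 312 [-42.6  -9.8 -43.3]
180 316 [-45.6 -11.8 -50.2]
441 322 [ 42.5  -5.9 -43.1]
190 328 [-42.8  -7.2 -49.9]
445 336 [ 43.2  -2.4 -46.6]
199 346 [-42.3   2.8 -44.3]
198 356 [-43.    6.8 -44.3]
443 373 [ 42.9  10.6 -48.9]
 t 9.3 gap 85.1 pos [557. 317. 150.] F [-0.   0.3  0.2] q7 -1.96
```

The wrist range image puts the closed fingertips about 31 mm short of the reported TCP. That explains the miss, because they closed above the blade. A gentle guarded touch on the mat will confirm it.

```bash
python3 - <<'E'
from lib import *
clamp()
movel([557,317,5])
try:
    h=movel([557,317,-40],max_speed=20,guard=4); stat("touch %s"%h)
except PlanningError as e: print("PE",e)
movel([557,317,60]);stat()
E
```

```text
touch True t 12.5 gap 0.1 pos [557.  317.  -22.5] F [-3.8 -0.6 12.2] q7 -1.84
 t 13.2 gap -0.4 pos [556.5 317.1  59.3] F [ 0.2 -0.2 -0.9] q7 -1.90
```

```bash
cat >> lib.py <<'E'
D=26.5   # true closed fingertip stands this far behind the reported TCP (measured on the mat)
E
cat > paddle.py <<'E'
from lib import *
d=np.deg2rad
u=lambda a:np.array([np.cos(a),np.sin(a)])
pc=np.array([606.8,79.5]);pa=d(24.0);mc=np.array([518.0,328]);ma=d(-17.1)
g=pc+40*u(pa);t=mc+40*u(ma)
movel([557,317,150]); open_gripper()
yaw=over(*g,pa+np.pi/2,150); stat()
movel([*g,50.5]); stat("down"); clamp(); stat("grip")
movel([*g,110],max_speed=80); stat("up")
y2=yaw+ma-pa
movep([*t,110],R(y2)); stat("at mat")
movel([*t,-12],max_speed=120); stat()
hit=movel([*t,-22.5],max_speed=15,guard=4); stat("low %s"%hit)
E
python3 paddle.py
```

```text
t 15.7 gap 85.2 pos [643.1  97.2 149.8] F [-0.   0.7 -0.4] q7 -1.02
down t 16.5 gap 85.6 pos [643.8  96.   51.3] F [ 0.4 -0.8  0.5] q7 -0.96
grip t 16.9 gap 48.5 pos [643.6  95.9  50.9] F [0.6 0.4 1.5] q7 -0.96
up t 17.8 gap 48.7 pos [643.   95.8 109.6] F [-0.  -1.3 -1.1] q7 -0.99
at mat t 18.8 gap 48.5 pos [556.6 315.2 109.8] F [ 0.6 -0.9 -0.7] q7 -1.93
 t 19.9 gap 48.4 pos [556.7 316.4 -11.3] F [-0.4  0.7 -1.5] q7 -1.84
low True t 20.5 gap 48.7 pos [556.1 316.2 -21.4] F [-2.1  0.4  8.6] q7 -1.83
```

```bash
python3 - <<'E'
from lib import *
open_gripper(); movel([556.5,316.5,110]); stat("off")
K=onscale(-182,0); print("K",K)
# view: dial ~70 mm along -tool_y of the TCP
for y in np.deg2rad([0,45,90,135,180,225,270,315]):
    q=inverse_kinematics([*K,90],R(y)); print(round(np.rad2deg(y)),None if q is None else round(q[6],2))
yaw=best([*K,150],SY-np.pi/2)
ty=R(yaw)[:2,1]; p=K+60*ty
movep([*p,190],R(yaw)); wait(.3)
w=camera("wrist");np.savez("w3.npz",**w);cv2.imwrite("pics/w3.png",w["image"])
c=camera("top");np.savez("top2.npz",**c);cv2.imwrite("pics/top2.png",c["image"]);stat()
E
```

```text
off t 22.0 gap 85.9 pos [556.  316.4 109.1] F [ 0.3 -0.8  0.3] q7 -1.93
K [430.67935747  30.6551199 ]
0 0.02
45 0.63
90 0.47
135 1.26
180 -2.42
225 -1.79
270 -1.16
315 -0.58
 t 23.7 gap 85.3 pos [370.9  26.8 190. ] F [ 0.1 -0.8  0. ] q7 -1.40
```

View pics/w3.png

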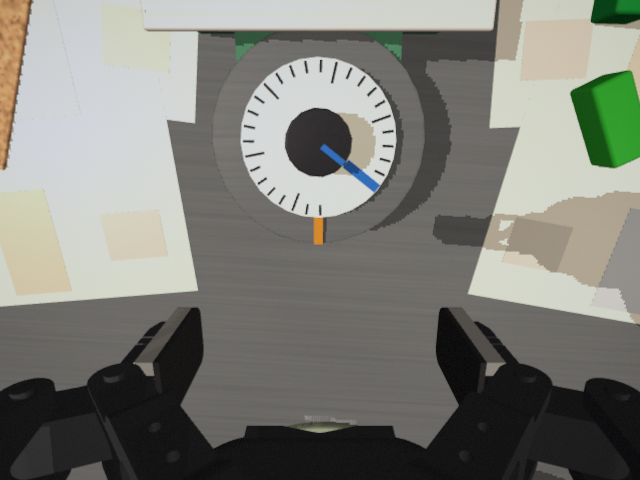

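View pics/top2.png

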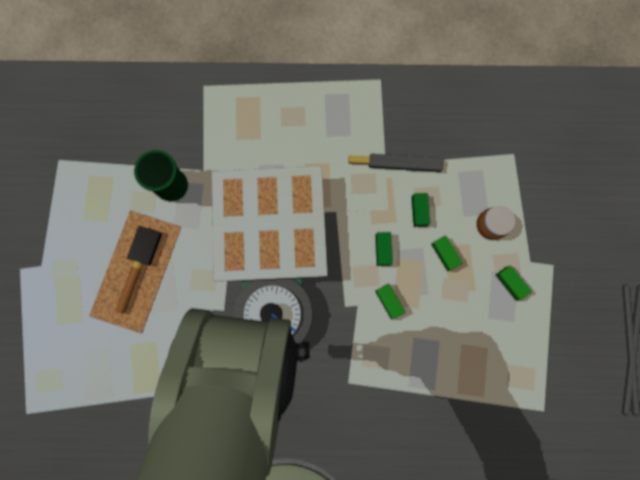

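The wrist view shows the dial axis near (319,138), the orange pointer straight down at (319,230) and the blue line's end at (377,188). The paddle lies along the mat.

```bash
cat >> lib.py <<'E'
def dial(w):
    W=world(w);h=cv2.cvtColor(w["image"],cv2.COLOR_BGR2HSV);Z=W[...,2]
    near=np.hypot(W[...,0]-430.7,W[...,1]-30.2)<95
    white=near&(Z>61)&(Z<71); k=blobs(near&(Z>90)&(Z<101),W,200); pl=blobs(white,W,500)
    pl=max(pl,key=lambda b:b["L"]); C=pl["c"]; r=np.hypot(W[...,0]-C[0],W[...,1]-C[1])
    bl=W[near&(h[...,0]>100)&(h[...,0]<130)&(h[...,1]>150)&(r>30)&(r<60)].mean(0)
    og=W[near&(h[...,0]>5)&(h[...,0]<22)&(h[...,1]>170)&(r>57)&(r<80)].mean(0)
    an=lambda p:np.degrees(np.arctan2(p[1]-C[1],p[0]-C[0]))%360
    print("C",C.round(1),"knob",[b["c"].round(1) for b in k],"blue",bl.round(1),"%.1f"%an(bl),"orange",og.round(1),"%.1f"%an(og))
    return C,np.deg2rad(an(og)-an(bl))
E
cat > knob.py <<'E'
from lib import *
w=dict(np.load("w3.npz"));C,da=dial(w);print("turn",np.degrees(da))
K=np.array([430.6,30.2])
ys=np.deg2rad(315);ye=ys+da
y=over(*K,ys,120,half=False)
movel([*K,43.5],max_speed=100);stat("down")
clamp();stat("grip")
for f in np.linspace(0,1,5)[1:]: movep([*K,43.5],R(ys+f*da))
stat("turned")
open_gripper();stat("open")
movel([*K,150])
yaw=best([*K,190],SY-np.pi/2);p=K+60*R(yaw)[:2,1]
movep([*p,190],R(yaw));wait(.3)
w=camera("wrist");np.savez("w4.npz",**w);cv2.imwrite("pics/w4.png",w["image"])
C,da=dial(w);print("left",np.degrees(da));stat()
E
python3 knob.py
```

```text
C [432.2  31.5] knob [array([432.3,  31.4])] blue [408.6  -3.4  66. ] 235.9 orange [364.5  27.1  57.6] 183.6
turn -52.239957790756904
down t 25.5 gap 85.5 pos [430.8  30.2  43.9] F [ 0.1 -0.2 -0.5] q7 -0.43
grip t 26.0 gap 42.2 pos [430.7  30.4  44. ] F [-3.1  0.9 16.1] q7 -0.43
turned t 27.1 gap 42.7 pos [430.3  31.8  43.9] F [-7.4  9.6 24.3] q7 -1.06
open t 27.6 gap 85.4 pos [430.6  30.1  43.5] F [-0.2  1.   1.1] q7 -1.06
C [432.2  31.3] knob [array([432.1,  31.3])] blue [390.3  28.9  66. ] 183.4 orange [364.4  26.9  57.6] 183.7
left 0.3455285795454017
 t 29.3 gap 85.5 pos [370.9  26.  189.8] F [ 0.6 -0.1 -0.1] q7 -1.29
```

The bezel is zeroed to about 0.3°. Next come the bars: wrist look, square each across its width, regrip lengthwise (at 114 mm the open fingers would hit neighbours in the next column), then place.

```bash
cat >> lib.py <<'E'
SC=np.array([613.2,43.2])
def barpick(e,a):
    "e: expected xy, a: expected angle (rad)"
    yaw=best([*e,130],a+np.pi/2); p=e+55*R(yaw)[:2,1]
    try: movep([*p,130],R(yaw)); wait(.15)
    except PlanningError: p=e; movep([*e,170],R(yaw)); wait(.15)
    w=camera("wrist"); W=world(w)
    bs=[b for b in bars(w,W) if b["L"]>55 and np.hypot(*(b["c"]-e))<60]
    assert bs,"bar not seen"
    b=min(bs,key=lambda b:np.hypot(*(b["c"]-e))); show([b]); c,a=b["c"],np.deg2rad(b["a"])
    yaw=best([*c,100],a+np.pi/2)
    movep([*c,60],R(yaw)); movel([*c,-19]); clamp(); stat("squeeze")
    open_gripper(); movel([*c,30])
    yl=best([*c,30],a); movep([*c,30],R(yl)); movel([*c,-27],max_speed=80); clamp(); stat("grip")
    g=read_state()["finger_gap"]; assert 60<g<75,g
    movel([*c,110]); return yl
def barplace(x,y,n):
    t=onscale(x,y); z=-27+78-0.88*n
    yt=over(*t,SY,110); stat("carried")
    g=read_state()["finger_gap"]; assert 60<g<75,g
    movel([*t,z+12]); movel([*t,z+.5],max_speed=25); stat("low")
    open_gripper(); movel([*t,110]); stat("placed")
E
python3 - <<'E'
from lib import *
barpick(np.array([570.2,-196.3]),np.deg2rad(3))
barplace(55,70,0)
E
```

```text
[320. 147.] c [ 572.5 -195.6] mean [ 573.8 -195.6   31. ] LxW 68x31 a 2.5 z 31.0/32.2
squeeze t 32.5 gap 30.9 pos [ 572.7 -195.6  -18.4] F [-1.2  1.5  9.7] q7 -0.63
grip t 35.9 gap 69.3 pos [ 572.8 -195.7  -26.2] F [-1.3  0.8  8.4] q7 0.55
carried t 38.2 gap 69.0 pos [663.6 114.3 110. ] F [ 0.2  0.4 -2.1] q7 0.02
low t 39.2 gap 69.4 pos [663.5 116.7  51.5] F [ 0.2  0.2 -0.6] q7 0.03
placed t 40.1 gap 85.0 pos [663.5 116.7 109.9] F [-1.  -0.6 -0.4] q7 0.02
```

```bash
python3 - <<'E'
from lib import *
t=onscale(10,30);yaw=best([*t,250],SY-np.pi/2);p=t+70*R(yaw)[:2,1]
movep([*p,260],R(yaw));wait(.3)
w=camera("wrist");np.savez("w5.npz",**w);cv2.imwrite("pics/w5.png",w["image"]);W=world(w);Z=W[...,2]
show(bars(w,W,98,125))
h=cv2.cvtColor(w["image"],cv2.COLOR_BGR2HSV)
cork=(h[...,0]>5)&(h[...,0]<20)&(h[...,1]>120)
show(blobs(cork&(Z>65)&(Z<88),W,300))
for a in(55,-55):
  for b in(70,0,-70):print(onscale(a,b).round(1))
stat()
E
```

```text
[99. 25.] c [679.7 241.1] mean [682.  234.7 114. ] LxW 52x13 a -43.3 z 115.3/119.2
[317.  51.] c [675.2  78.8] mean [676.   78.8 108.1] LxW 70x31 a 2.1 z 108.1/109.5
[270.  68.] c [664.8 116.4] mean [665.4 116.4  77.1] LxW 77x39 a 3.6 z 77.1/78.4
[358.  69.] c [669.3  46.6] mean [669.4  44.8  77.1] LxW 77x39 a 3.7 z 77.1/78.4
[441.  69.] c [673.5 -23. ] mean [674.2 -23.2  77.1] LxW 76x40 a 4.0 z 77.1/78.4
[274. 202.] c [554.7 109.6] mean [555.6 109.4  77.1] LxW 76x39 a 3.7 z 77.1/78.3
[352. 202.] c [559.3  39.7] mean [560.1  39.7  77. ] LxW 76x39 a 3.6 z 77.0/78.3
[431. 202.] c [563.5 -30.2] mean [564.3 -30.3  77. ] LxW 77x39 a 3.4 z 77.0/78.3
[663.6 116.6]
[668.1  46.7]
[672.6 -23.1]
[553.8 109.5]
[558.3  39.7]
[562.8 -30.2]
 t 41.7 gap 85.3 pos [551.4  69.2 259.8] F [-0.1 -0.4  0.3] q7 -1.34
```

View pics/w5.png

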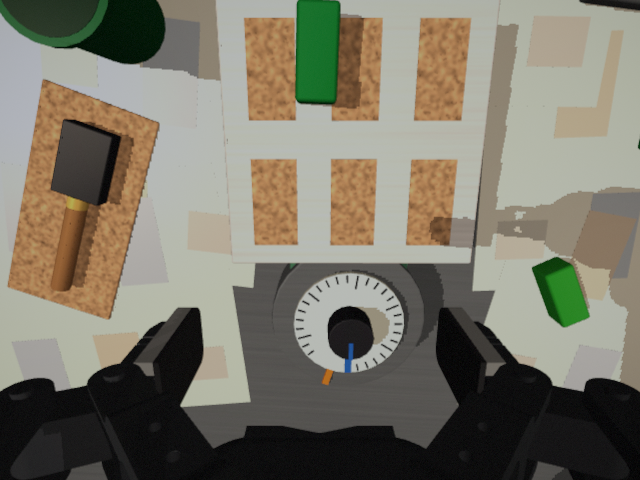

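The wrist view shows bar 1 standing between pads at (317,51), knocked about 38 mm sideways after release. I'll repick it from the tray.

```bash
sed -i 's/def barpick(e,a):/def barpick(e,a,zb=0):/; s/SC=np.array(\[613.2,43.2\])/SC=np.array([613.9,43.2])/; s/W=world(w)\r*$/&/; s/for b in bars(w,W) if/for b in bars(w,W,zb+22,zb+45) if/; s/movep(\[\*c,60\],R(yaw)); movel(\[\*c,-19\])/movep([*c,zb+60],R(yaw)); movel([*c,zb-19])/; s/movel(\[\*c,30\])$/movel([*c,zb+30])/; s/yl=best(\[\*c,30\],a); movep(\[\*c,30\],R(yl)); movel(\[\*c,-27\],max_speed=80)/yl=best([*c,zb+30],a); movep([*c,zb+30],R(yl)); movel([*c,zb-27],max_speed=80)/; s/\[\*p,130\]/[*p,zb+130]/; s/\[\*e,170\]/[*e,zb+170]/; s/movel(\[\*c,110\]); return/movel([*c,zb+80]); return/' lib.py; grep -n "zb" lib.py
cat > tray.py <<'E'
from lib import *
import sys
def tray(tag):
    t=onscale(10,30);yaw=best([*t,250],SY-np.pi/2);p=t+95*R(yaw)[:2,1]
    movep([*p,270],R(yaw));wait(.3)
    w=camera("wrist");cv2.imwrite(f"pics/{tag}.png",w["image"]);W=world(w)
    for b in bars(w,W,96,116):
        d=b["c"]-SC;c,s=np.cos(SY),np.sin(SY);print(b["px"],"scale xy",np.round([c*d[0]+s*d[1],-s*d[0]+c*d[1]],1),"da %.1f"%(b["a"]-3.7),"%.0fx%.0f"%(b["L"],b["W"]),"z %.1f"%b["z"])
E
python3 - <<'E'
from lib import *
from tray import tray
barpick(np.array([675.2,78.8]),np.deg2rad(2.1),77)
barplace(55,70,0)
tray("w6")
stat()
c=camera("top");W=world(c);show(bars(c,W))
E
```

```text
50:def barpick(e,a,zb=0):
53:    try: movep([*p,zb+130],R(yaw)); wait(.15)
54:    except PlanningError: p=e; movep([*e,zb+170],R(yaw)); wait(.15)
56:    bs=[b for b in bars(w,W,zb+22,zb+45) if b["L"]>55 and np.hypot(*(b["c"]-e))<60]
60:    movep([*c,zb+60],R(yaw)); movel([*c,zb-19]); clamp(); stat("squeeze")
61:    open_gripper(); movel([*c,zb+30])
62:    yl=best([*c,zb+30],a); movep([*c,zb+30],R(yl)); movel([*c,zb-27],max_speed=80); clamp(); stat("grip")
64:    movel([*c,zb+80]); return yl
[319. 149.] c [675.9  78.8] mean [677.1  78.8 108.1] LxW 68x31 a 1.8 z 108.1/109.4
squeeze t 44.0 gap 30.9 pos [676.   78.8  58.1] F [0.5 0.5 1.9] q7 -1.24
grip t 47.5 gap 68.8 pos [676.2  78.9  50.5] F [-0.2  0.8  1.8] q7 0.05
carried t 48.7 gap 68.8 pos [662.8 117.6 107.7] F [ 0.3 -0.9 -1.4] q7 -0.00
low t 49.8 gap 68.5 pos [664.3 116.7  51.6] F [-0.9  1.5 -0.2] q7 0.02
placed t 50.6 gap 85.1 pos [664.1 116.7 110. ] F [-0.1 -0.6  0.2] q7 0.00
[91.  7.] scale xy [ 71.8 199.2] da -64.8 23x8 z 112.4
[267.  41.] scale xy [48.6 69.5] da 0.0 57x32 z 108.1
 t 52.3 gap 85.1 pos [527.2  67.6 269.8] F [-0.1  0.5 -0. ] q7 -1.39
[421. 209.] c [ 654.6 -273.8] mean [ 654.3 -273.3   31.6] LxW 67x30 a 2.6 z 31.6/35.0
[447. 253.] c [ 562.9 -327.5] mean [ 562.2 -327.    31.2] LxW 65x31 a 29.6 z 31.5/34.8
[514. 283.] c [ 504.1 -462.9] mean [ 503.9 -462.2   31.1] LxW 68x31 a 37.9 z 31.4/34.8
[390. 301.] c [ 462.  -208.7] mean [ 461.7 -208.5   31.6] LxW 65x30 a 29.8 z 31.7/34.8
```

```bash
sed -i 's/95\*R(yaw)/65*R(yaw)/' tray.py; python3 - <<'E'
from lib import *
from tray import tray
d=np.deg2rad
for n,(e,a,x,y) in enumerate([((655.4,-273.5),2.6,55,0),((564,-327.5),29.8,55,-70),((463.5,-208.5),29.8,-55,0),((505.5,-463.5),38,-55,70)]):
    barpick(np.array(e),d(a)); barplace(x,y,n+1)
tray("w7");stat()
c=camera("top");cv2.imwrite("pics/top7.png",c["image"]);W=world(c);show(bars(c,W,22,125))
E
```

```text
[323. 148.] c [ 657.7 -274.2] mean [ 659.1 -274.2   31. ] LxW 68x31 a 3.0 z 31.0/32.2
squeeze t 55.6 gap 31.2 pos [ 658.1 -274.3  -18.4] F [-0.6  1.4  5.7] q7 -0.71
grip t 59.0 gap 69.1 pos [ 658.3 -274.4  -26. ] F [-1.4  0.8  6.6] q7 0.57
carried t 61.1 gap 68.9 pos [668.9  44.7 109.8] F [ 0.6  0.  -2.9] q7 0.10
low t 62.2 gap 68.8 pos [668.7  46.8  50.6] F [-0.1  0.2 -0.6] q7 0.12
placed t 63.1 gap 85.1 pos [668.6  46.9 109.8] F [-0.9  0.6 -0.9] q7 0.10
[321. 150.] c [ 565.  -327.7] mean [ 566.2 -327.    31. ] LxW 69x31 a 30.1 z 31.0/32.2
squeeze t 66.5 gap 31.1 pos [ 565.4 -327.8  -18.4] F [-1.2  0.9  7.3] q7 -0.16
grip t 69.9 gap 68.8 pos [ 565.4 -327.9  -26.1] F [-1.6  0.2  7.5] q7 1.04
carried t 72.0 gap 69.1 pos [672.9 -24.9 109.7] F [ 0.3 -0.3 -1.4] q7 0.17
low t 73.1 gap 69.1 pos [673.2 -23.   49.8] F [-0.   0.1 -1.2] q7 0.18
placed t 74.0 gap 85.4 pos [673.1 -23.  109.8] F [-1.3 -0.3 -0.6] q7 0.17
[318. 152.] c [ 462.9 -208.1] mean [ 464.  -207.5   31. ] LxW 68x31 a 30.0 z 31.0/32.2
squeeze t 77.1 gap 31.1 pos [ 463.2 -208.1  -18.4] F [-1.7  2.  12. ] q7 -0.23
grip t 80.4 g
[... 611 characters left out ...]
68.9 pos [554.5 109.5  48. ] F [ 0.7 -0.2 -0.1] q7 2.38
placed t 96.4 gap 85.1 pos [554.3 109.1 109.5] F [-0.6 -0.8 -0.9] q7 2.44
[281.  47.] scale xy [-53.    0.3] da 0.1 68x32 z 104.7
[370.  47.] scale xy [-53.1  69.2] da 0.0 68x31 z 104.7
[203. 188.] scale xy [ 54.9 -69.3] da 0.1 68x32 z 104.7
[284. 188.] scale xy [54.9  0.2] da 0.1 68x32 z 104.7
[366. 188.] scale xy [54.8 69.4] da -0.1 68x31 z 104.7
[500. 230.] scale xy [ 89.8 186.6] da -31.6 65x16 z 112.6
 t 97.8 gap 85.8 pos [686.7  77.9 269.8] F [-0.8  0.2 -0.4] q7 1.29
[140. 162.] c [718.2 294.3] mean [720.7 294.  119.9] LxW 46x12 a -22.5 z 120.0/122.2
[302. 192.] c [670.6 -24.3] mean [669.9 -25.  105. ] LxW 68x30 a 4.2 z 105.3/107.8
```

```bash
python3 - <<'E'
from lib import *
t=onscale(0,0);yaw=SY-np.pi/2
ps=[y for y in(yaw,yaw+2*np.pi) if inverse_kinematics([500,80,280],R(y)) is not None];print(ps)
p=t+110*R(ps[0])[:2,1]
movep([*p,290],R(ps[0]));wait(.4)
w=camera("wrist");cv2.imwrite("pics/w8.png",w["image"]);W=world(w);Z=W[...,2]
for b in bars(w,W,96,111):
    d=b["c"]-SC;c,s=np.cos(SY),np.sin(SY);print(b["px"],np.round([c*d[0]+s*d[1],-s*d[0]+c*d[1]],1),"da %.1f"%(b["a"]-3.7),"%.0fx%.0f"%(b["L"],b["W"]))
dial(w);stat()
E
```

```text
[np.float64(-1.5062191444711064), np.float64(4.776966162708479)]
[234.  26.] [39.2 69.3] da -0.0 39x32
[319.  26.] [39.  -0.1] da -0.6 38x31
[405.  26.] [ 39.3 -69.4] da -0.2 39x31
[240. 145.] [-54.7  69. ] da -0.1 68x32
[319. 145.] [-54.6   0.1] da -0.1 68x31
C [432.2  31.1] knob [array([432.6,  31. ])] blue [388.1  28.7  66.2] 183.2 orange [424.2  99.2  57.4] 96.7
 t 101.0 gap 85.8 pos [504.1  36.1 290. ] F [ 0.7 -0.  -0.1] q7 -1.67
```

View pics/w8.png

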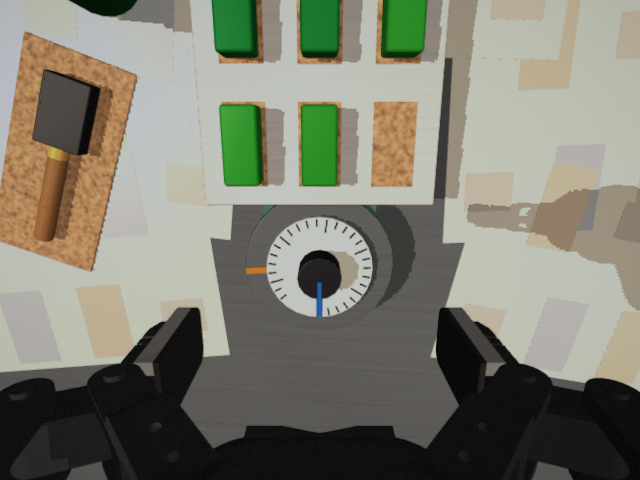

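```bash
python3 - <<'E'
from lib import *
c=camera("top");W=world(c);show([b for b in blobs((W[...,2]>15)&(W[...,0]<900),W,200) if b["L"]<210])
finish_job();stat()
E
```

```text
[400. 162.] c [ 762.3 -223.5] mean [ 760.7 -232.9   20.9] LxW 205x32 a 87.4 z 21.1/24.8
[496. 222.] c [ 627.5 -427.5] mean [ 625.7 -424.4   47.5] LxW 64x64 a -9.9 z 53.7/57.6
[632. 384.] c [ 311.  -698.2] mean [ 305.8 -695.5   17.3] LxW 100x25 a -10.7 z 17.1/20.1
the job is handed in; nothing more can be done
the job is handed in; nothing more can be done
```

The job is done and handed in at about 101 s of the 200 s. The paddle is off the tray and on the mat, the bezel was zeroed with the tray empty, and all five glass bars present are on their own pads.

**What went wrong on the way**
- **First paddle grasp missed:** it closed above the blade, because the real fingertips sit about 26.5 mm short of the reported tool point. I measured this by touching the mat with the closed fingers and corrected every later height.
- **One bar was displaced:** after release, the first bar was found about 38 mm off its pad, most likely the knock the task warned of. I picked it up again and reseated it.

**Last checks**
- **Bars:** they are within about 1 mm and 0.6° of the pad centres. The far row was cut off in the final picture. The look before it, from the opposite side, put that row on centre but showed the two near-row bars 2 mm off lengthwise. The final picture put those two within 0.5 mm, and I take that one as correct.
- **Bezel:** the blue line met the pointer within 0.3° with the tray empty. With the bars on, it read about 0.5° from the same spot.
- **Paddle:** it lies along the mat, checked by eye in the pictures; I did not measure its final angle.
- **Bystanders:** the steel tool and jar are where they started. The vase did not show as a separate object in the final top-view check. An earlier picture showed it in place, and nothing was moved near it.

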